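# Dispense one chair glide and slide it onto the green spot

## Task

On the upholsterer's bench, press the black plunger of the chair-glide dispenser right down once and let it come back up, so that a single white glide comes out onto the grey deck. Then nudge that glide along the deck with the fingertips until it lies flat and wholly on the green spot, and leave it there. Do not pick up or lift any glide, leave the other glides in the magazine, and leave the thread spool, jar and hammer where they are.

Things in the scene. Friction and masses are not known exactly. Their poses are not given: they have to be found in the camera images.
- dispenser: Fixed chair-glide dispenser. Origin on the bench under the centre of the magazine; its x axis points from the deck back to the plunger, z up; glides come out along its -x. Front: grey deck, top at z = 8 mm. Behind the magazine a blue block (x from 23 to 108, y from -25 to 25 mm) rises to 52 mm and carries the plunger. A base strip 80 mm wide lies under both.
- deck_center (a point): Centre of the top of the grey deck in front of the magazine. The deck is 8 mm thick, 95 mm along the dispenser's x (from -115 to -20) and 270 mm along its y, with a steel lip 5 mm wide, 5 mm above the deck, along its front and both side edges.
- magazine_top (a point): Centre of the open top of the clear magazine, 60 mm above the bench. The magazine spans x from -25 to 23 and y from -26 to 26 mm in the dispenser's frame and holds a stack of four glides.
- plunger_top (a point): Centre of the flat top of the black plunger knob (36 mm across), at x = 65, y = 0, z = 87 mm in the dispenser's frame when up; moves with the knob. A full press pushes the bottom glide out along the dispenser's -x until its centre is about 60 mm from the magazine's centre (further if pressed fast), 17 mm clear of the magazine's front.
- plunger (a joint): Plunger travel in m: 0 up, 0.020 right down (hard stop). A spring returns it; about 4 N to start, 8 N at the bottom, up to 3 N more while a glide is pushed. A pusher under the stack moves three times as far. When the plunger comes up the stack drops, so another press would push out another glide.
- mouth (a point): Centre of the magazine's mouth in its front face, 15 mm high and 38 mm wide, where the glide comes out.
- glide1_center (a point): Centre of the bottom glide of the stack, the one that comes out: a white plastic disc 36 mm across and 12 mm thick, about 25 g, slides on the deck by friction and stops when no longer pushed.
- glide2_center (a point): Centre of the second glide in the stack, the same disc; stays in the magazine.
- glide3_center (a point): Centre of the third glide; stays in the magazine.
- glide4_center (a point): Centre of the top glide; stays in the magazine.
- green_spot: Green round spot 68 mm across, flush on the deck: the target. Origin at its centre, on the deck's top. It is on the left or the right half of the deck, about 85 mm to the side of the glide's way out and about 62 mm in front of the magazine centre.
- red_spot: Red round spot of the same size on the deck's other half (for rejects): not the target.
- spool: Yellow thread spool standing on the bench beside the dispenser, 44 mm across, 60 mm high, origin at its foot. Bystander.
- jar: Amber jar with a steel lid standing on the bench beside the dispenser, 52 mm across, 75 mm high, origin at its foot. Bystander.
- hammer: Upholstery hammer 240 mm long lying on the bench behind the dispenser. Bystander.
Mind the look-alikes: they are no part of the job. What is shaped like the part that bears glide4_center but blue or yellow is not meant.

How it is judged:
On the way, in this order (a step that is already met when the one before it is completed fails the run):
1. the plunger is pressed right down (value of joint plunger above 0.017 m), for 0.05 s.
2. the plunger is back up and one glide lies out on the deck (value of joint plunger below 0.003 m and x of glide1_center in the frame of dispenser below -0.042 m), for 0.1 s.
3. the glide lies on the green spot (horizontal distance between glide1_center and green_spot below 0.016 m), for 0.2 s.
At the end, for the whole second after the job is handed in: The dispensed glide rests flat on the deck with its centre within 16 mm of the green spot's centre (so wholly on it), the plunger is up, the other three glides are in the magazine (not more than 8 mm towards the mouth) and spool, jar and hammer are within 20 mm of where they stood (horizontal distance between glide1_center and green_spot below 0.016 m and angle between glide1_center's own z axis and vertical below 0.1 rad and height (world z) of glide1_center between 0.011 and 0.018 m and linear speed of glide1 below 0.01 m/s and value of joint plunger below 0.002 m and x of each of glide2_center, glide3_center, glide4_center in the frame of dispenser above -0.008 m and z of each of glide2_center, glide3_center, glide4_center in the frame of dispenser below 0.056 m and distance of each of spool, jar, hammer from where it was at the start of the episode below 0.02 m); the robot touches nothing.
It fails at once if a second glide is pushed out of the magazine (x of any of glide2_center, glide3_center, glide4_center in the frame of dispenser below -0.02 m).
It fails at once if a glide is lifted or picked up (height (world z) of glide1_center above 0.03 m or height (world z) of any of glide2_center, glide3_center, glide4_center above 0.062 m).
It fails at once if the spool, jar or hammer is moved by more than 20 mm (distance of any of spool, jar, hammer from where it was at the start of the episode above 0.02 m).
It also fails if it takes over 40 s, if anything falls off the work surface, if the arm or the gripper's body presses on something with over 40 N, if the wrist force passes 120 N, or if a joint passes its speed limit or range.

## Robot

A 6-joint arm with a two-finger parallel gripper is mounted at the origin on the work surface. World frame = base frame: x ahead of the robot, y to its left, z up, the work surface at z = 0. Lengths are in m, angles in rad, forces in N, time in s.
With the tool pointing down it reaches from about 0.25 to 0.85 m from the base axis. Payload 12.5 kg.
Tool frame: the origin (TCP) lies at the very end of the fingers, on their centre line; the grasp point (between the pads) lies bot.pinch_z behind it (bot.pinch_z is the distance from the TCP to the grasp point, in m); x points along the fingers, y is the direction in which the jaws open and shut, and the axes are right-handed (so a half turn about x gives the same grasp; the last joint's range is limited). The gripper opens to 93 mm and grips with 3 to 60 N. Pads are 15 mm wide; open, the fingers measure 128 mm over their backs; the gripper's body (75 mm by 188 mm) begins 65 mm behind the grasp point.
Start: joints at [1.124, 0.351, 1.652, -0, 1.139, -0.085], TCP at [0.195, 0.514, 0.219] pointing down, gripper open.
Joint ranges: [-2.75, 2.75], [-0.79, 2.1], [0.01, 2.65], [-1.57, 4.71], [0.07, 3.14], [-2.87, 2.87]. Speed limits (rad/s): [2.22, 2.22, 2.79, 3.14, 3.14, 3.14].

## Interface

Orientations are given as a unit quaternion [w, x, y, z].
In Python, from workcell import bot, vision, workorder gives the robot as it stands.
- The arm moves only by the tool arm_command, never from a script. Its argument "motion" is a list of rows, each a list of 4 numbers: the shift along the world's x, y, z in units of 30 mm (1.0 is 30 mm), then the turn about the world's z in units of 5 degrees (1.0 is 5 degrees). In form: [[x, y, z, spin], ...]. A call has 1 to 8 rows; each row is the pose to reach, as a shift and turn from the pose commanded when the call began; what a row does not reach only later rows make up. A row lasts 1/8 s, in which the tool goes at most 62.5 mm and 10.7 degrees, less where a joint would pass 70% of its speed; a pose out of reach is approached as far as the arm can. A call with a gripper value outside its range is refused whole. "jaw" is the closure in counts, from 0 (fully open) to 255 (shut), set as the call begins (left out, the last holds). The fingers move at their own pace and stop on an object; "squeeze" is the grip in N (left out, the last holds). Time passes only in rows, so rows that repeat a pose let the fingers close. It gives the time, the measured TCP pose, the force and the opening at its end, in the units of the state.
- bot.get_obs(): the state, without advancing time (a new reading comes with each control period).
- vision.capture(name): name is "side" or "top"; returns (picture, depth): 480x640x3 uint8, red, green, blue; 480x640 float32, m along the optical axis (not along the pixel's ray), 0 where there is no reading.
- vision.get_calibration(name): a dict with "fx", "fy", "cx", "cy" (pixels), "dist_coeffs" ([k1, k2, p1, p2, k3] as OpenCV has them; the pictures are not rectified), "origin" and "rotation" of the camera in the world. Camera axes: x right, y up, looking along -z (the intrinsics and any distortion apply to the point x, -y, -z); pixel columns grow to the right and rows downward; lengths in m; the calibration is good to about 2 mm. A picture is of the moment at which its call begins. get_calibration takes no time and is no camera call.
- workorder.finish_job(): hands the job in, once; it reports no verdict.
Trained networks look in the newest picture that a camera, given by its name, has taken for a name from the list of things; names that differ only in an ending like _2 or _b are one class to them, and where a whole thing is asked for, a point or a joint stands for the part that bears it (a point fixed in the world has none). Each returns a list of dicts, best first, with "p" (0 to 1); they miss things now and then, are a little off and sometimes report something else, mostly with a low value. They report only what shows in the picture. A call takes as long as a camera call. They do not tell look-alikes from the thing itself.
- vision.look_for(thing, camera): "rect" ([left, top, right, bottom] in pixels, round what is visible of it).
- vision.outline_of(thing, camera): "pixels" (480x640 bool, what is visible of it) and "rect" ([left, top, right, bottom] in pixels, round what is visible of it).
- vision.landmark_of(thing, camera): "centre" ([row, column] in pixels: a listed point, or the origin of a listed thing).
The state is a dict: "t": time; "q": joint angles; "dq": joint speeds; "effort": joint torques, N m; "position": TCP position; "orientation": TCP orientation; "contact_force": force on the tool from outside, world axes, zero at the start; "moment": the same for the moment, N m; "finger_gap": opening from 0.0 (shut) to 1.0 (fully open).
Only numpy, scipy, OpenCV 4.12 (cv2) and the standard library are available. Lean on these libraries where they do the work, as an engineer would, in place of code of your own. Each camera call takes 0.05 s, during which the arm holds its last target.

## Working session

There is one attempt and no reset: what is moved stays moved. The work goes in short steps, Python scripts to look and compute and a tool call to move; the robot and the scene stay as the last step left them, time stands still between calls to the robot, and variables do not carry over. Pictures are saved under pics/ and viewed, and the job is handed in when it is done.

Besides the shell and the picture viewer there is one more tool, called after "Call:" by a JSON object that holds its "op" and its "data", one argument or row to a line. arm_command: Moves the arm, as the interface text tells. Its arguments: {"type":"object","properties":{"motion":{"type":"array"},"jaw":{"type":"number"},"squeeze":{"type":"number"}},"required":["motion"]}

```bash
mkdir -p pics
cat > h.py <<'E'
import numpy as np, cv2
from workcell import bot, vision, workorder
def ray(cam,px):  # px=(row,col)
    c=vision.get_calibration(cam)
    K=np.array([[c['fx'],0,c['cx']],[0,c['fy'],c['cy']],[0,0,1]])
    u=cv2.undistortPoints(np.array([[[px[1],px[0]]]],float),K,np.array(c['dist_coeffs'],float))[0,0]
    d=np.array(c['rotation']).reshape(3,3)@np.array([u[0],-u[1],-1.0])
    return np.array(c['origin']),d
def at_z(cam,px,z):
    o,d=ray(cam,px); return o+d*(z-o[2])/d[2]
def pix(cam,P):
    c=vision.get_calibration(cam)
    K=np.array([[c['fx'],0,c['cx']],[0,c['fy'],c['cy']],[0,0,1]])
    p=np.array(c['rotation']).reshape(3,3).T@(np.array(P)-np.array(c['origin']))
    return cv2.projectPoints(np.array([[p[0],-p[1],-p[2]]]),np.zeros(3),np.zeros(3),K,np.array(c['dist_coeffs'],float))[0].ravel()
def save(cam,name):
    im,d=vision.capture(cam); cv2.imwrite('pics/'+name,im[:,:,::-1]); return im,d
E
python3 - <<'E'
from h import *
for c in ('top','side'):
    save(c,c+'0.png'); k=vision.get_calibration(c); print(c,k['origin'],np.round(k['rotation'],2).tolist())
    for t,z in (('plunger_top',.087),('magazine_top',.06),('deck_center',.008),('green_spot',.008),('red_spot',.008),('spool',0),('jar',0),('hammer',0.01)):
        r=vision.landmark_of(t,c)
        for x in r[:2]: print(t,round(x['p'],2),np.round(x['centre'],1),np.round(at_z(c,x['centre'],z),4))
print(bot.get_obs())
E
```

```text
top [0.54047854 0.02895543 0.94731108] [0.71, 0.02, -0.03, -0.7]Traceback (most recent call last):
  File "<stdin>", line 6, in <module>
  File "h.py", line 10, in at_z
    o,d=ray(cam,px); return o+d*(z-o[2])/d[2]
        ~~~^^^^^^^^
  File "h.py", line 7, in ray
    d=np.array(c['rotation']).reshape(3,3)@np.array([u[0],-u[1],-1.0])
      ~~~~~~~~~~~~~~~~~~~~~~~~~~~~~~~^^^^^
ValueError: cannot reshape array of size 4 into shape (3,3)
```

Rotation is a quaternion.

```bash
sed -i "s/np.array(c\['rotation'\]).reshape(3,3)/RM(c['rotation'])/" h.py
cat >> h.py <<'E'
from scipy.spatial.transform import Rotation
def RM(q): return Rotation.from_quat([q[1],q[2],q[3],q[0]]).as_matrix()
E
python3 - <<'E'
from h import *
for c in ('top','side'):
    save(c,c+'1.png'); k=vision.get_calibration(c); print(c,k['origin'],np.round(RM(k['rotation']),2).tolist())
    for t,z in (('plunger_top',.087),('magazine_top',.06),('deck_center',.008),('green_spot',.008),('red_spot',.008),('spool',0),('jar',0),('hammer',0.01)):
        r=vision.landmark_of(t,c)
        for x in r[:2]: print(t,round(x['p'],2),np.round(x['centre'],1),np.round(at_z(c,x['centre'],z),4))
print(bot.get_obs(), bot.pinch_z)
E
```

```text
top [0.54047854 0.02895543 0.94731108] [[0.02, 1.0, -0.07], [-1.0, 0.02, 0.01], [0.01, 0.07, 1.0]]
plunger_top 0.81 [209.7 378.3] [ 0.6627 -0.0614  0.087 ]
magazine_top 0.59 [256.6 371.6] [ 0.5938 -0.055   0.06  ]
deck_center 0.92 [296. 363.] [ 0.5329 -0.047   0.008 ]
green_spot 0.77 [293.2 312.9] [0.5357 0.034  0.008 ]
red_spot 0.97 [297.8 416.9] [ 0.532 -0.134  0.008]
spool 0.72 [232.3 456.1] [ 0.6404 -0.1986  0.    ]
spool 0.62 [209. 378.] [ 0.6762 -0.07    0.    ]
jar 0.57 [224.7 298.4] [0.6473 0.0603 0.    ]
side [ 0.2299736  -0.35488555  0.46774937] [[0.74, 0.38, -0.55], [-0.67, 0.45, -0.6], [0.02, 0.81, 0.58]]
plunger_top 0.96 [247.8 406.2] [ 0.6636 -0.0628  0.087 ]
magazine_top 0.83 [279.  366.9] [ 0.5941 -0.0532  0.06  ]
deck_center 0.83 [321.2 332.8] [ 0.5375 -0.046   0.008 ]
green_spot 0.87 [289.7 300.4] [0.5441 0.0347 0.008 ]
red_spot 0.78 [362.  377.8] [ 0.5332 -0.1362  0.008 ]
red_spot 0.74 [260.5 338.8] [0.6387 0.0485 0.008 ]
spool 0.65 [351.2 466.5] [ 0.6432 -0.1988  0.    ]
jar 0.89 [258.4 337.7] [0.6483 0.0609 0.    ]
jar 0.41 [275.6 371.3] [ 0.6594 -0.0077 -0.    ]
hammer 0.73 [306.8 355.8] [ 0.5813 -0.0484  0.01  ]
hammer 0.57 [252.3 440.5] [ 0.7867 -0.0505  0.01  ]
{'t': 1.0, 'q': array([ 1.12436969e+00,  3.50665143e-01,  1.65181911e+00, -2.21298617e-05,
        1.13910010e+00, -8.45844957e-02]), 'dq': array([ 1.26467036e-03, -5.56133034e-04, -9.33472000e-05, -1.27592431e-03,
        1.07962840e-03,  1.22034481e-03]), 'effort': array([ 5.09969941e-04, -4.97238421e+01, -2.85481614e+01,  7.00665917e-02,
        2.19132757e-02, -8.11008886e-05]), 'position': array([0.19466218, 0.51437489, 0.21864439]), 'orientation': array([ 0.69557387,  0.12723149,  0.69555861, -0.12722956]), 'contact_force': array([0.23946183, 0.39783846, 0.52101796]), 'moment': array([5.43390286e-02, 4.16148408e-06, 3.51500487e-02]), 'finger_gap': 1.0010439367711186} 0.0188
```

View pics/top1.png

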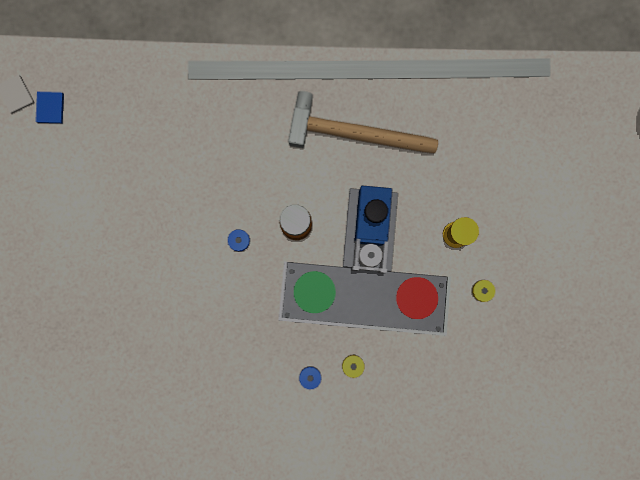

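View pics/side1.png

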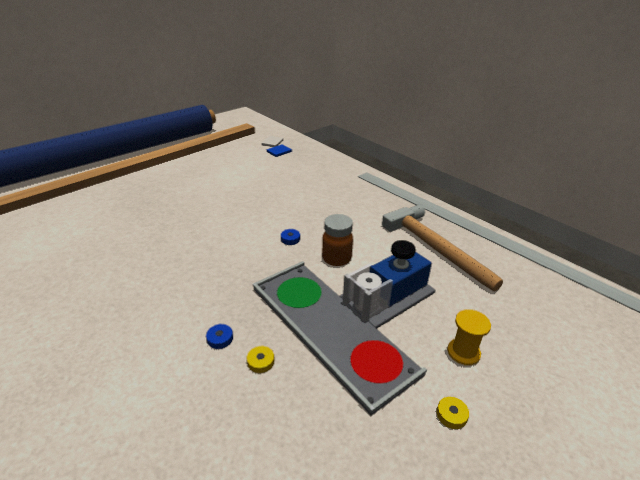

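Run:
```python
from h import *
P={}
for c in ('top','side'):
    im,_=vision.capture(c)
    hsv=cv2.cvtColor(im,cv2.COLOR_RGB2HSV)
    for n,lo,hi in (('g',50,75),('r',-5,5)):
        h=hsv[:,:,0].astype(int); h=np.where(h>170,h-180,h)
        m=((h>=lo)&(h<=hi)&(hsv[:,:,1]>130)&(hsv[:,:,2]>50)).astype(np.uint8)
        nn,l,s,ce=cv2.connectedComponentsWithStats(m); i=1+np.argmax(s[1:,4])
        pts=np.argwhere(l==i)[::7]; w=np.array([at_z(c,p,.008) for p in pts])
        # centroid in world = unbiased by perspective approx (use min/max mid)
        (cx,cy),r=cv2.minEnclosingCircle((w[:,:2]*1000).astype(np.float32)); P[c+n]=np.array([cx,cy]); print(c,n,s[i,4],cx,cy,r)
    d=P[c+'g']-P[c+'r']; print('yaw',np.degrees(np.arctan2(-d[0],d[1])))
    r=vision.outline_of('plunger_top',c)[0]; m=r['pixels'];print(r['p'],r['rect'])
o=bot.get_obs(); R=RM(o['orientation']); print(R.round(3))
```

```text
top g 1318 537.9801025390625 32.26375198364258 33.00218963623047
top r 1377 532.5929565429688 -134.0821990966797 33.49106979370117
yaw -1.8548866814633183
0.78 [365.4, 200.1, 391.1, 228.8]
side g 1054 540.0242919921875 32.99711990356445 33.73411178588867
side r 1773 533.8250732421875 -132.6415252685547 34.06747817993164
yaw -2.143360745687582
0.83 [391.1, 242.1, 415.0, 267.9]
[[-0.     0.354  0.935]
 [-0.     0.935 -0.354]
 [-1.    -0.     0.   ]]
```

```bash
python3 - <<'E'
from h import *
c=[at_z('top',p,.012)[:2]*1000 for p in ((263,287),(276,447),(331.5,443),(320,282))]
print(np.round(c,1), np.mean(c,0))
for a,b in ((1,0),(2,3)): d=c[a]-c[b]; print(np.degrees(np.arctan2(d[0],-d[1])))
for a,b in ((3,0),(2,1)): d=c[b]-c[a]; print(np.degrees(np.arctan2(d[1],d[0])))
E
python3 - <<'E'
import cv2
a=cv2.imread('pics/top1.png')[180:345,270:460]; cv2.imwrite('pics/crop1.png',cv2.resize(a,None,fx=3.5,fy=3.5))
E
```

```text
[[ 583.4   76.8]
 [ 568.1 -181.5]
 [ 479.3 -175.5]
 [ 492.    82.4]] [530.69363351 -49.4259777 ]
-3.3941526000842415
-2.8287166514563773
-3.517431174029893
-3.8830231110339803
```

View pics/crop1.png

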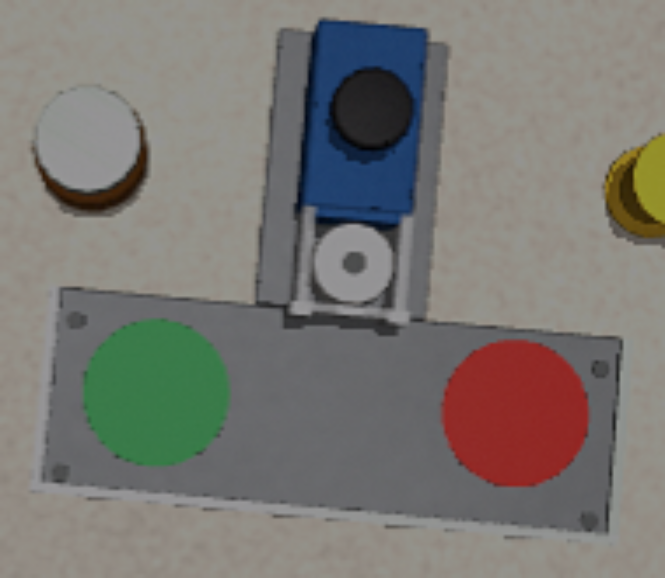

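Call:
{"op": "arm_command", "data": {
  "motion": [
    [1.2,-1.5,0,-1.8],
    [2.4,-3,0,-3.6],
    [3.6,-4.5,0,-5.4],
    [4.8,-6,0,-7.2],
    [6,-7.5,0,-9],
    [7.2,-9,0,-10.8],
    [8.4,-10.5,0,-12.6],
    [9.6,-12,0,-14.5]
  ],
  "jaw": 255,
  "squeeze": 10
}}

```text
t: 2.2
position: [0.4837, 0.1527, 0.2189]
orientation: [0.484, 0.515, 0.484, -0.515]
contact_force: [1.4, -0.3, 0.3]
finger_gap: 0.188
```

Call:
{"op": "arm_command", "data": {
  "motion": [
    [1.2,-1.5,0,0],
    [2.4,-3,-0.2,0],
    [3.6,-4.5,-0.6,0],
    [4.8,-6,-1.2,0],
    [6,-7.15,-2,0],
    [6,-7.15,-2.9,0],
    [6,-7.15,-2.9,0]
  ]
}}

```text
t: 3.08
position: [0.6615, -0.0602, 0.1294]
orientation: [-0.484, -0.513, -0.487, 0.515]
contact_force: [-1.0, 1.0, 0.7]
finger_gap: 0.007
```

Run:
```python
from h import *
o=bot.get_obs(); R=RM(o['orientation']); print(o['t'],o['position'],R.round(3).tolist(),o['contact_force'],o['finger_gap'])
save('top','t2.png');save('side','s2.png')
a=cv2.imread('pics/t2.png')[150:345,230:490];b=cv2.imread('pics/s2.png')[180:375,240:500]
cv2.imwrite('pics/c2.png',cv2.resize(np.vstack([a,b]),None,fx=1.5,fy=1.5)) 
for c in('top','side'):print(pix(c,o['position']))
```

```text
3.075 [ 0.66149251 -0.06023477  0.12943487] [[-0.004, 0.998, -0.057], [0.001, -0.057, -0.998], [-1.0, -0.004, -0.001]] [-0.99956442  0.96277281  0.70062979] 0.006591823144597281
[380.67615974 206.35328249]
[407.82708671 223.29001355]
```

View pics/c2.png

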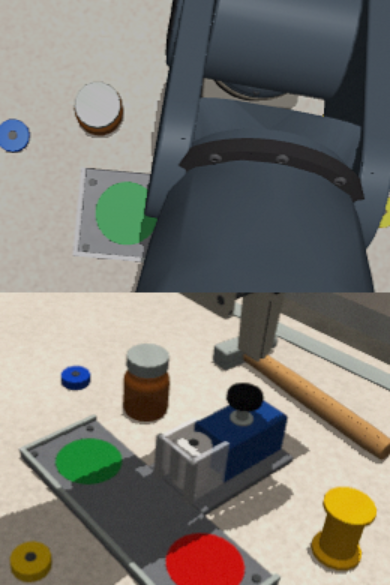

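Call:
{"op": "arm_command", "data": {
  "motion": [
    [0,0,-0.8,0],
    [0,0,-1.35,0],
    [0,0,-1.5,0],
    [0,0,-1.65,0],
    [0,0,-1.8,0],
    [0,0,-1.95,0],
    [0,0,-2.07,0],
    [0,0,-2.07,0]
  ]
}}

```text
t: 4.18
position: [0.6627, -0.0598, 0.0708]
orientation: [0.486, 0.514, 0.486, -0.514]
contact_force: [-3.8, 1.1, 7.7]
finger_gap: 0.009
```

Call:
{"op": "arm_command", "data": {
  "motion": [
    [0,0,-0.1,0],
    [0,0,-0.18,0],
    [0,0,-0.18,0]
  ]
}}

```text
t: 4.55
position: [0.663, -0.0599, 0.0672]
orientation: [0.486, 0.514, 0.486, -0.514]
contact_force: [-9.8, 1.6, 19.8]
finger_gap: 0.006
```

Call:
{"op": "arm_command", "data": {
  "motion": [
    [0,0,0.3,0],
    [0,0,0.7,0],
    [0,0,1.5,0],
    [0,0,2.5,0],
    [-1.2,-1.5,3,0],
    [-2.4,-3,3,0],
    [-3.6,-4.5,3,0],
    [-4.4,-5,3,0]
  ],
  "jaw": 200
}}

```text
t: 5.55
position: [0.5291, -0.2121, 0.1549]
orientation: [-0.485, -0.514, -0.485, 0.514]
contact_force: [-0.1, -0.2, -0.8]
finger_gap: 0.214
```

Run:
```python
from h import *
o=bot.get_obs(); print(o['t'],o['position'],o['contact_force'],o['finger_gap'])
for c,z in(('top',.014),('side',.014)):
  save(c,c+'3.png')
  for t in ('glide1_center','plunger_top'):
    for x in vision.landmark_of(t,c): print(c,t,round(x['p'],2),np.round(x['centre'],1),np.round(at_z(c,x['centre'],z if t[0]=='g' else .087),4))
a=cv2.imread('pics/top3.png')[180:345,240:500];b=cv2.imread('pics/side3.png')[180:410,240:500]
cv2.imwrite('pics/c3.png',cv2.resize(np.vstack([a,b]),None,fx=1.5,fy=1.5))
```

```text
5.55 [ 0.52913055 -0.21214884  0.15485274] [-0.11064197 -0.19625882 -0.79092628] 0.21390093725476553
top glide1_center 0.71 [295.9 364. ] [ 0.5332 -0.0481  0.014 ]
top glide1_center 0.26 [208.2 376.7] [ 0.6754 -0.0664  0.014 ]
top plunger_top 0.81 [208.9 378.9] [ 0.6639 -0.0623  0.087 ]
top plunger_top 0.55 [294.4 361.9] [ 0.5359 -0.0389  0.087 ]
side glide1_center 0.56 [321.8 336.4] [ 0.5365 -0.0542  0.014 ]
```

View pics/c3.png

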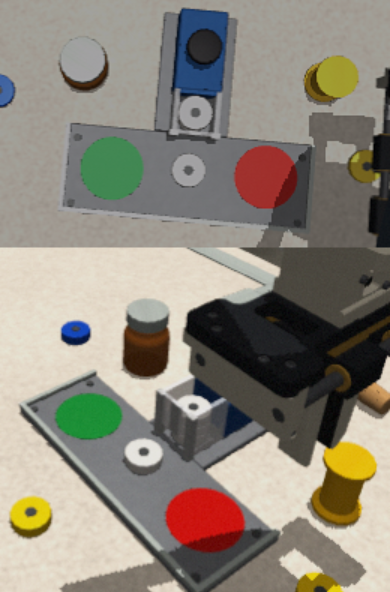

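Run:
```python
from h import *
for c,(r0,r1,c0,c1) in (('top',(280,312,345,388)),('side',(295,345,310,362))):
    im=cv2.imread(f'pics/{c}3.png'); m=np.zeros(im.shape[:2],bool); s=im[r0:r1,c0:c1].astype(int)
    m[r0:r1,c0:c1]=(s.min(2)>135)
    p=np.argwhere(m); w=np.array([at_z(c,q,.020) for q in p])[:,:2]*1000
    (x,y),r=cv2.minEnclosingCircle(w.astype(np.float32)); print(c,len(p),p.mean(0),x,y,r, w.mean(0))
```

```text
top 332 [292.98795181 365.43072289] 537.9950561523438 -49.631126403808594 17.37493324279785 [537.91340726 -49.8202281 ]
side 389 [317.20565553 334.06426735] 526.3286743164062 -43.330631256103516 51.316253662109375 [536.19350113 -49.53288572]
```

Call:
{"op": "arm_command", "data": {
  "motion": [
    [0.1,1.8,0,0],
    [0.2,3.6,0,0],
    [0.2,3.6,-1.5,0],
    [0.2,3.6,-3,0],
    [0.2,3.6,-4,0],
    [0.2,3.6,-4.6,0],
    [0.2,3.6,-4.7,0],
    [0.2,3.6,-4.7,0]
  ],
  "jaw": 222
}}

```text
t: 6.85
position: [0.5373, -0.1021, 0.0139]
orientation: [0.486, 0.514, 0.485, -0.514]
contact_force: [-0.0, 0.1, 0.5]
finger_gap: 0.131
```

Run:
```python
from h import *
o=bot.get_obs(); print(o['t'],o['position'],o['contact_force'],o['finger_gap'])
save('side','side4.png')
cv2.imwrite('pics/c4.png',cv2.resize(cv2.imread('pics/side4.png')[180:410,240:500],None,fx=2,fy=2))
```

```text
6.85 [ 0.53731755 -0.10210091  0.01387897] [-0.03120627  0.12978356  0.52081233] 0.1307347075460031
```

View pics/c4.png

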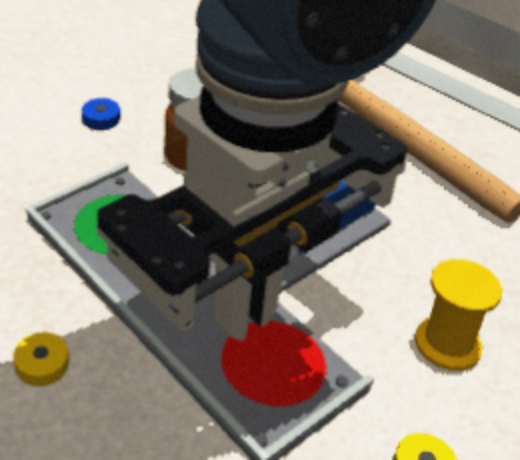

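Call:
{"op": "arm_command", "data": {
  "motion": [
    [-0.1,0.3,0,0],
    [-0.1,0.7,0,0],
    [-0.1,1.1,0,0],
    [-0.05,1.5,0,0],
    [0,1.9,0,0],
    [0,2.3,0,0],
    [0,2.6,0,0],
    [0,2.8,0,0]
  ]
}}

```text
t: 7.9
position: [0.5366, -0.0176, 0.0131]
orientation: [-0.486, -0.514, -0.486, 0.514]
contact_force: [0.3, -0.2, -1.2]
finger_gap: 0.127
```

Run:
```python
from h import *
o=bot.get_obs(); print(o['t'],o['position'],o['contact_force'],o['finger_gap'])
save('side','side5.png');save('top','top5.png')
a=cv2.imread('pics/top5.png')[230:345,240:440];b=cv2.imread('pics/side5.png')[230:380,240:440]
cv2.imwrite('pics/c5.png',cv2.resize(np.vstack([a,b]),None,fx=2.2,fy=2.2))
```

```text
7.9 [ 0.53663091 -0.01755009  0.01310441] [ 0.3248981  -0.17829657 -1.16565064] 0.12728377218631357
```

View pics/c5.png

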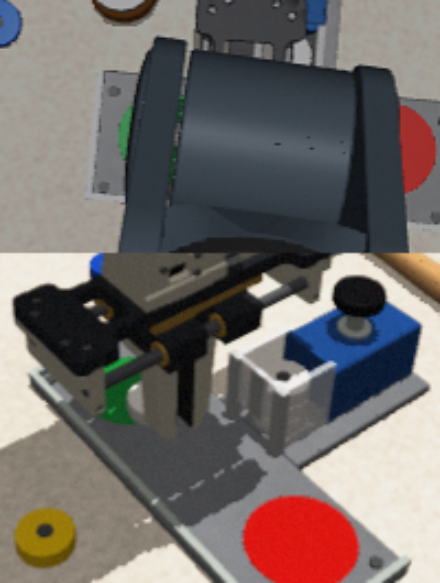

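Call:
{"op": "arm_command", "data": {
  "motion": [
    [0.03,0.3,0,0],
    [0.03,0.55,0,0],
    [0.03,0.75,0,0],
    [0.03,0.85,0,0],
    [0.03,0.85,0,0]
  ]
}}

```text
t: 8.62
position: [0.5375, 0.0076, 0.0131]
orientation: [0.486, 0.514, 0.486, -0.514]
contact_force: [0.9, 0.4, -0.1]
finger_gap: 0.131
```

Call:
{"op": "arm_command", "data": {
  "motion": [
    [0,-0.4,0,0],
    [0,-1.2,0.3,0],
    [0,-2.2,1.5,0],
    [0,-3.6,3,0],
    [0,-5.2,4,0],
    [0,-6.8,4.5,0],
    [0,-7.5,4.5,0],
    [0,-7.5,4.5,0]
  ]
}}

```text
t: 9.62
position: [0.5369, -0.2184, 0.1472]
orientation: [-0.485, -0.514, -0.486, 0.515]
contact_force: [0.6, -0.2, 0.3]
finger_gap: 0.125
```

Run:
```python
from h import *
o=bot.get_obs(); print(o['t'],o['position'],o['contact_force'])
for c in ('top','side'):
    im,d=save(c,c+'6.png')
    for t,z in (('glide1_center',.014),('green_spot',.008),('plunger_top',.087),('spool',0),('jar',0)):
        for x in vision.landmark_of(t,c)[:2]: print(c,t,round(x['p'],2),np.round(x['centre'],1),np.round(at_z(c,x['centre'],z),4))
a=cv2.imread('pics/top6.png')[180:345,240:500];b=cv2.imread('pics/side6.png')[180:410,240:500]
cv2.imwrite('pics/c6.png',cv2.resize(np.vstack([a,b]),None,fx=1.5,fy=1.5)) 
im=cv2.imread('pics/top6.png').astype(int)[265:325,280:350]
p=np.argwhere(im.min(2)>135)+[265,280]; w=np.array([at_z('top',q,.02) for q in p])[:,:2]*1000
print(len(p),w.mean(0),np.median(w,0),cv2.minEnclosingCircle(w.astype(np.float32)))
```

```text
9.625 [ 0.53688392 -0.21844932  0.14721841] [ 0.60868602 -0.24166591  0.29072354]
top glide1_center 0.75 [293.8 312.8] [0.5348 0.0341 0.014 ]
top glide1_center 0.32 [231.2 457.1] [ 0.6408 -0.1969  0.014 ]
top green_spot 0.67 [297.3 365.1] [ 0.5309 -0.0504  0.008 ]
top green_spot 0.61 [292.8 315.3] [0.5364 0.0301 0.008 ]
top plunger_top 0.76 [211.1 380.6] [ 0.6606 -0.0649  0.087 ]
top spool 0.92 [234.  456.1] [ 0.6376 -0.1987  0.    ]
top jar 0.67 [225.7 298.1] [0.6456 0.0608 0.    ]
top jar 0.25 [230.1 454.6] [ 0.644  -0.1962  0.    ]
side glide1_center 0.84 [291.9 296.3] [0.5322 0.0298 0.014 ]
side green_spot 0.62 [292.1 300.1] [0.5404 0.0308 0.008 ]
side plunger_top 0.27 [354.4 463.6] [ 0.5601 -0.2282  0.087 ]
side spool 0.58 [352.4 465.7] [ 0.6406 -0.1992  0.    ]
side jar 0.78 [258.5 337.9] [ 0.6484  0.0605 -0.    ]
846 [525.75421536  49.79681757] [531.39545562  43.61047244] ((533.9437866210938, 31.506851196289062), 72.23709869384766)
```

View pics/c6.png

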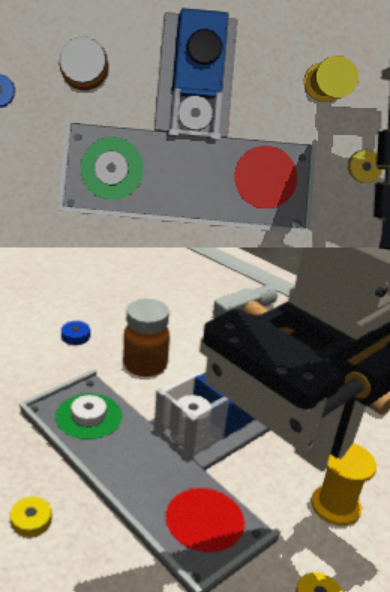

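The glide sits flat in the middle of the green spot (top crop about (111,168), with an even green ring around it). The plunger is up, and the bystanders are in place.

```bash
python3 -c "
from h import *
print(workorder.finish_job())"
```

```text
the job is handed in; nothing more can be done
None
```

I pressed the plunger right down once and let it come back up, and one white glide came out onto the deck. I then pushed that glide along the deck with the two slightly open fingertips onto the green spot, moved the arm clear and handed the job in at about 10 s. `finish_job` reports no verdict, so the run's result is not confirmed.

**Press:** the first stroke stopped at about 16 mm, just short of the required 17 mm. I pressed further until the fingertips were at z = 0.067 m with about 20 N on the tool, which is the hard stop.

**Last checks:**
- **Glide:** in both pictures it lies flat with an even green ring all round. The network points put it 2 to 8 mm from the spot's centre, within the 16 mm allowed.
- **Plunger and magazine:** the top picture shows the knob in the same place as before the press. The top glide is still in the magazine, and no second glide is on the deck.
- **Spool and jar:** they were found within 3 mm of their starting positions.
- **Hammer:** I did not measure it again, and the arm never went near it.

**Checks that failed or disagreed:**
- My colour-threshold measurement of the glide's final position failed because it also picked up the bench.
- The networks gave some wrong second guesses, such as the spool as a glide. In the final top picture their best guess for the green spot was on bare deck.
- In the final side picture the plunger was hidden behind the gripper, and the low-confidence point reported for it there was wrong.

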